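Find the flywheel's heavy side

TASK

The flywheel between the bench centres is out of balance. Turn it by hand to find its heavy side (it is not marked, and the yellow stripe has nothing to do with it), then bring the heavy side straight down and finish still holding the flywheel there, motionless in the gripper, so that I can mark the light side at the top. Leave everything else on the bench alone.

Things in the scene. Friction and masses are not known exactly. Their poses are not given: they have to be found in the camera images.
- hub (a point): Centre of the flywheel on the mandrel's axis, 150 mm above the bench. This frame belongs to the fixed stand and does not turn with the wheel: x runs along the mandrel from the plain head (robot side) to the tailstock (handwheel, ball lever), z is up.
- centres: Bench centres: dark green cast stand fixed to the bench, origin under its middle, x as hub. Bed 360 mm long (x), 110 wide, top 49 mm up. The two heads start 88 mm from the hub along x (their points reach in to the mandrel), are 50 mm wide and 175 mm high; the black ball of the lever on the +x head tops at 189 mm.
- flywheel: Dark cast-iron wheel, 170 mm across, 2.8 kg. Rim 32 mm wide along x, radius 57 to 85 mm, flat faces easily pinched; 5 spokes, hub 46 mm across, 44 wide. Origin at its centre, x along the mandrel, z through the yellow stripe across the rim. A lead plug (0.15 to 0.3 kg, 70 mm from the axis) is buried unseen in the rim, at an angle that differs each time: that is the heavy side.
- mandrel (a joint): Turn of the wheel (keyed to the mandrel) about x of hub, rad, no stops: 0 with the yellow stripe on top, growing as the wheel's top moves to -y of hub. Greasy centres drag: 0.07 N m dry friction against 0.10 to 0.21 N m at most from the plug. Let go with the heavy side well out to one side, it rolls down in a few seconds but sticks 15 to 45 degrees short of bottom on that side, the same on either side.
- tin: yellow tin with black cap, 80 mm across, 173 mm tall, origin under its centre; to be left alone
- spray: white aerosol can, 56 mm across, 170 mm tall, origin under its centre; to be left alone
- earmuffs: yellow ear defenders lying on the bench, about 150 x 215 x 75 mm, origin on the bench between the cups; to be left alone
- meter: black multimeter lying flat, 150 x 82 x 38 mm, origin under its centre; to be left alone
- screwdriver: screwdriver lying on the bench, origin under it; to be left alone
- spanner: steel spanner lying on the bench, origin under it; to be left alone
- vblock: steel V-block, 55 x 70 x 47 mm, origin under its centre; to be left alone

How it is judged:
By the outcome, as a careful person would: the job done as asked, in the order asked, and still so for the second after the job is handed in, while the arm keeps its last pose, push and grip.
It also fails if it takes over 58 s, if anything falls off the work surface, if the arm or the gripper's body presses on something with over 40 N, if the wrist force passes 120 N, or if a joint passes its speed limit or range.

ROBOT

A 6-joint arm with a two-finger parallel gripper is mounted at the origin on the work surface. World frame = base frame: x ahead of the robot, y to its left, z up, the work surface at z = 0. Lengths are in m, angles in rad, forces in N, time in s.
With the tool pointing down it reaches from about 0.35 to 0.975 m from the base axis. Payload 4.9 kg.
Tool frame: the origin (TCP) lies at the very end of the fingers, on their centre line; the grasp point (between the pads) lies 19 mm behind it; z points along the fingers, x is the direction in which the jaws open and shut, and the axes are right-handed (so a half turn about z gives the same grasp; the last joint's range is limited). The gripper opens to 85 mm and grips with 20 to 120 N. Pads are 22 mm wide; open, the fingers measure 114 mm over their backs; the gripper's body (76 mm by 85 mm) begins 54 mm behind the grasp point. The pads swing forward as they close: fully open they stand 13 mm farther back than shut.
Start: joints at [1.19, 0.053, 1.613, -0, 1.476, -0.119], TCP at [0.162, 0.604, 0.231] pointing down, gripper open.
Joint ranges: [-3.01, 3.01], [-1.01, 2.22], [0.06, 2.58], [-1.02, 4.17], [0.09, 2.62], [-3.14, 3.14]. Speed limits (rad/s): [2.57, 2.57, 3.14, 3.14, 3.14, 3.14].

INTERFACE

Orientations are given as a rotation vector (axis times angle).
In Python, from station import ctrl gives the robot as it stands.
- The arm moves only by the shell command python3 -m handwheel 'ROWS' [OPENING] [FORCE]. ROWS is a JSON object of lists of equal length, an entry for each row: "offset": the shift along the world's x, y, z in units of 40 mm (1.0 is 40 mm), a list of three; "roll": the turn about the world's z in units of 6 degrees (1.0 is 6 degrees). A call has exactly 10 rows; each row is the pose to reach, as a shift and turn from the pose commanded when the call began; what a row does not reach only later rows make up. A row lasts 1/10 s, in which the tool goes at most 50 mm and 8.59 degrees, less where a joint would pass 70% of its speed; a pose out of reach is approached as far as the arm can. A call with a gripper value outside its range is refused whole. OPENING is the finger opening in mm, from 0 to 85.4, set as the call begins (- or left out, the last holds). The fingers move at their own pace and stop on an object; FORCE is the grip in N (left out, the last holds). Time passes only in rows, so rows that repeat a pose let the fingers close, or fill a call up. It gives the time, the measured TCP pose, the force and the opening at its end, in the units of the state.
- ctrl.get_obs(): the state, without advancing time (a new reading comes with each control period).
- ctrl.get_image(name): name is "scene" or "top" or "wrist"; returns a dict with "img" (400x640x3 uint8, red, green, blue), "fx", "fy", "cx", "cy" (pixels), "k1" (the pictures are not rectified: a ray, as slopes to the right and down, at radius r is drawn at 1 + k1 r^2 times it, then the intrinsics apply), "T" (4x4, takes a point from camera to world coordinates). Camera axes: x right, y down, z forward; pixel columns grow to the right and rows downward; lengths in m; the calibration is good to about 2 mm. A picture is of the moment at which its call begins. There is no depth.
- ctrl.finish_job(): hands the job in, once; it reports no verdict.
The state is a dict: "t": time; "q": joint angles; "dq": joint speeds; "effort": joint torques, N m; "tool_pos": TCP position; "tool_rot": TCP orientation; "contact_force": force on the tool from outside, world axes, zero at the start; "wrist_torque": the same for the moment, N m; "opening": finger opening in m.
Only numpy, scipy, OpenCV 4.12 (cv2) and the standard library are available. Lean on these libraries where they do the work, as an engineer would, in place of code of your own. Each camera call takes 0.05 s, during which the arm holds its last target.

## Working session

There is one attempt and no reset: what is moved stays moved. The work goes in short steps, Python scripts to look and compute and a shell command to move; the robot and the scene stay as the last step left them, time stands still between calls to the robot, and variables do not carry over. Pictures are saved under pics/ and viewed, and the job is handed in when it is done.

```bash
ls; mkdir -p pics; python3 - <<'E'
from station import ctrl
import cv2
o=ctrl.get_obs(); print({k:(v if not hasattr(v,'round') else v) for k,v in o.items()})
for n in ["scene","top","wrist"]:
    d=ctrl.get_image(n); cv2.imwrite(f"pics/{n}0.png",d["img"][:,:,::-1]); print(n,d["fx"],d["cx"],d["cy"],d["k1"],d["T"])
E
```

```text
pics
{'t': 0.0, 'q': array([ 1.19001905e+00,  5.33692521e-02,  1.61431434e+00,  2.49036504e-05,
        1.47604326e+00, -1.18999220e-01]), 'dq': array([ 0.00039419,  0.00049046,  0.00320957,  0.00064117,  0.0019328 ,
       -0.00024497]), 'effort': array([ 1.32181063e-03, -3.93706620e+01, -3.70165443e+01, -8.21990352e-05,
        7.04276143e-03, -2.83819773e-06]), 'tool_pos': array([0.16150071, 0.60310785, 0.23004321]), 'tool_rot': array([ 2.49152676,  1.91185324, -0.00290198]), 'contact_force': array([-0.41941315,  0.86053687, -0.79372568]), 'wrist_torque': array([-0.00392088, -0.00807812, -0.01121953]), 'opening': 0.08505136339016374}
scene 374.7611043729393 323.93804818058993 198.7605471359732 0.006748158515802956 [[-0.58810489  0.66420685 -0.46147794  1.10971659]
 [ 0.80878388  0.48377043 -0.33441712  0.38046108]
 [ 0.00112724 -0.56990826 -0.82170755  1.11464444]
 [ 0.          0.          0.          1.        ]]
top 470.2713768386867 316.03268448333426 197.919706215124 -0.0007124297456945713 [[-0.00437549 -0.99146859  0.13027237  0.38722005]
 [-0.99998638  0.00396772 -0.00338954 -0.00264807]
 [ 0.00284374 -0.13028542 -0.99147245  1.35621273]
 [ 0.          0.          0.          1.        ]]
wrist 329.871555970032 321.2910545058041 197.16729111230208 -0.05047638279314511 [[ 0.25758607  0.92796579  0.26931191  0.09335586]
 [ 0.96625105 -0.24654553 -0.07466063  0.62294703]
 [-0.00288487  0.27945445 -0.96015462  0.37262973]
 [ 0.          0.          0.          1.        ]]
```

View pics/scene0.png

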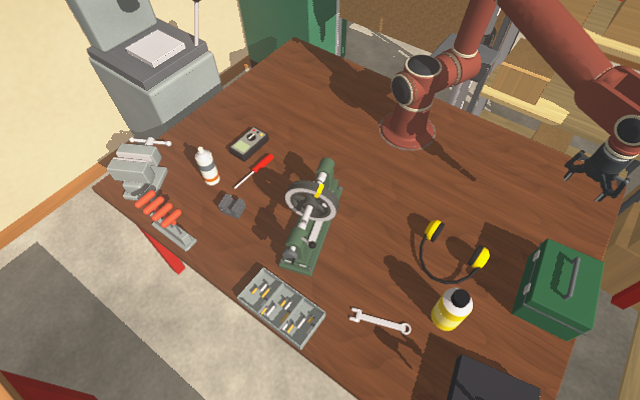

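View pics/top0.png

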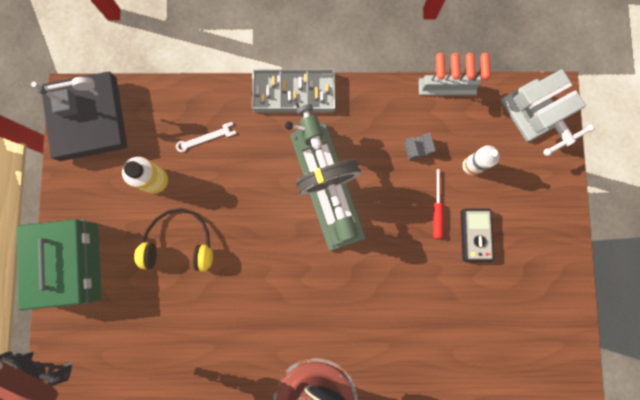

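View pics/wrist0.png

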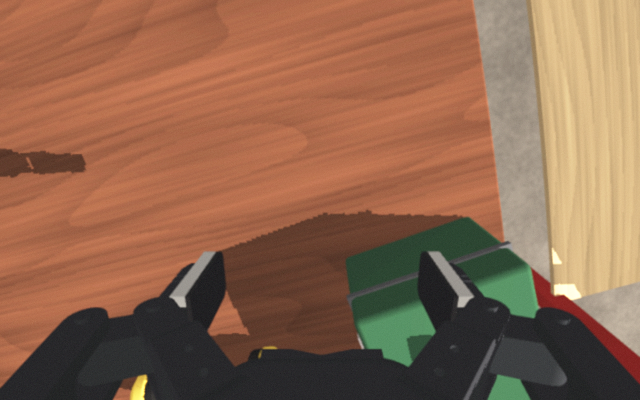

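The scene view shows the wheel at (311,200). In the top view the stand runs from (308,115) to (345,245), with the rim at about (328,177) and the stripe at (320,175). I'll measure more closely.

```bash
cat > h.py <<'E'
import numpy as np, cv2
from station import ctrl
def ray(d,u,v):
    K=np.array([[d["fx"],0,d["cx"]],[0,d["fy"],d["cy"]],[0,0,1]])
    p=cv2.undistortPoints(np.array([[[u,v]]],float),K,np.array([d["k1"],0,0,0]))[0,0]
    T=np.array(d["T"]); r=T[:3,:3]@[p[0],p[1],1]; return T[:3,3],r
def onz(d,u,v,z):
    c,r=ray(d,u,v); return c+r*(z-c[2])/r[2]
def proj(d,P):
    T=np.array(d["T"]); p=(np.atleast_2d(P)-T[:3,3])@T[:3,:3]; s=p[:,:2]/p[:,2:]
    s=s*(1+d["k1"]*(s**2).sum(1,keepdims=True)); return s*[d["fx"],d["fy"]]+[d["cx"],d["cy"]]
def crop(d,u0,u1,v0,v1,k,name):
    cv2.imwrite("pics/"+name,cv2.resize(d["img"][v0:v1,u0:u1,::-1],None,fx=k,fy=k,interpolation=cv2.INTER_CUBIC))
E
python3 - <<'E'
from h import *
d=ctrl.get_image("top"); crop(d,270,390,90,260,3.5,"topc.png")
s=ctrl.get_image("scene"); crop(s,250,380,140,290,4,"scec.png")
hsv=cv2.cvtColor(d["img"],cv2.COLOR_RGB2HSV)
m=cv2.inRange(hsv,(45,40,20),(95,255,255)); m[:,:270]=0; m[:,390:]=0
n,l,st,c=cv2.connectedComponentsWithStats(m); print(st[st[:,4]>40],c[st[:,4]>40])
pts=np.argwhere(m)[:,::-1].astype(np.float32); print(cv2.minAreaRect(pts))
y=cv2.inRange(hsv,(22,150,150),(35,255,255)); y[:,:290]=0;y[:,370:]=0;y[:150]=0;y[210:]=0
p=np.argwhere(y)[:,::-1]; print("stripe",p.mean(0),len(p),p.min(0),p.max(0))
E
```

```text
[[     0      0    640    400 254733]
 [   293    116     25     57    537]
 [   312    193     42     52    695]] [[319.48807182 199.552979  ]
 [304.72439479 138.00372439]
 [333.82014388 226.63884892]]
((323.1781311035156, 181.3082275390625), (132.0224151611328, 35.46346664428711), 69.44395446777344)
stripe [322.27272727 177.18181818] 11 [321 171] [324 181]
```

View pics/topc.png

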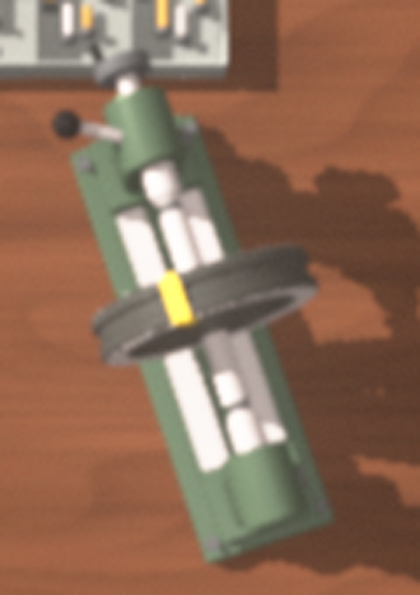

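View pics/scec.png

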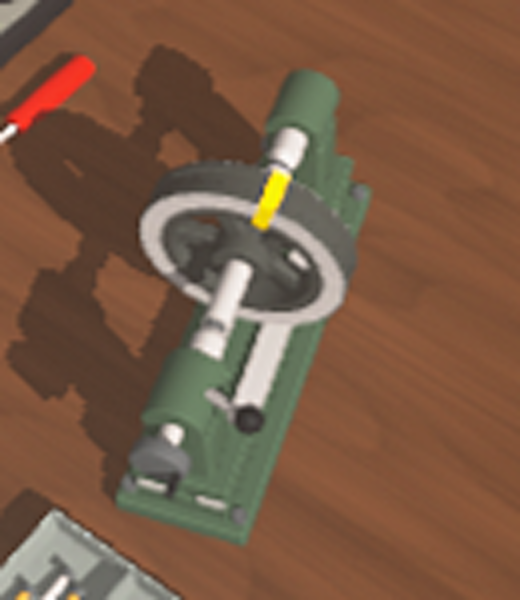

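```bash
python3 - <<'E'
from h import *
d=ctrl.get_image("top")
f=lambda x,y:(270+(x+.5)/3.5-.5,90+(y+.5)/3.5-.5)
cs=[onz(d,*f(*p),0.049) for p in [(74,157),(190,118),(329,517),(208,552)]]
for c in cs: print(c.round(4))
print("len",[np.linalg.norm(cs[i]-cs[(i+1)%4]).round(4) for i in range(4)])
print("mid",np.mean(cs,0))
ax=(cs[0]+cs[1]-cs[2]-cs[3]); ax/=np.linalg.norm(ax); print("axis",ax,np.degrees(np.arctan2(ax[1],ax[0])))
# rim extremes
L=[onz(d,*f(*p),0.15) for p in [(93,325),(105,362),(318,285),(307,250)]]
for c in L: print(c.round(4))
print(np.mean(L,0))
print("stripe top",onz(d,*f(176,299),0.235))
E
```

```text
[0.7418 0.0641 0.049 ]
[ 0.7742 -0.0307  0.049 ]
[ 0.4481 -0.1387  0.049 ]
[ 0.4209 -0.0426  0.049 ]
len [np.float64(0.1002), np.float64(0.3435), np.float64(0.0999), np.float64(0.3382)]
mid [ 0.5962711  -0.03695199  0.049     ]
axis [0.94908939 0.31500687 0.        ] 18.361228769809056
[0.5863 0.0445 0.15  ]
[0.5585 0.0356 0.15  ]
[ 0.6158 -0.123   0.15  ]
[ 0.6424 -0.1152  0.15  ]
[ 0.60078795 -0.03952472  0.15      ]
stripe top [ 0.59027391 -0.01615398  0.235     ]
```

```bash
python3 -m handwheel '{"offset":[[0,0,1.2],[0.5,-0.8,2.3],[1.2,-1.7,2.3],[1.9,-2.7,2.3],[2.6,-3.7,2.3],[3.3,-4.7,2.3],[4.0,-5.7,2.3],[4.7,-6.7,2.3],[5.4,-7.7,2.3],[6.1,-8.7,2.3]],"roll":[0,-0.5,-1.5,-2.5,-3.5,-4.5,-5.5,-6.5,-7.5,-8.5]}' 70 40; python3 -m handwheel '{"offset":[[0.7,-1,0],[1.4,-2,0],[2.1,-3,0],[2.8,-4,0],[3.5,-5,0],[4.1,-6,0],[4.6,-6.8,0],[4.85,-7.3,0],[4.85,-7.4,0],[4.85,-7.4,0]],"roll":[-0.3,-0.6,-0.9,-0.9,-0.9,-0.9,-0.9,-0.9,-0.9,-0.9]}'
python3 - <<'E'
from h import *
d=ctrl.get_image("wrist"); crop(d,0,640,0,400,1.2,"w1.png"); o=ctrl.get_obs()
from scipy.spatial.transform import Rotation as R
print(o["t"],o["tool_pos"],R.from_rotvec(o["tool_rot"]).as_matrix().round(3),o["contact_force"])
E
```

```text
t: 1.3
tool_pos: [0.4064, 0.2539, 0.3235]
tool_rot: [-3.074, -0.647, -0.002]
contact_force: [1.7, -0.1, -0.7]
opening: 0.0703
t: 2.3
tool_pos: [0.5996, -0.0406, 0.323]
tool_rot: [-3.1, -0.506, 0.001]
contact_force: [-0.4, -0.3, 0.0]
opening: 0.0697
2.35 [ 0.59943604 -0.03988482  0.32324896] [[ 0.948  0.319 -0.   ]
 [ 0.319 -0.948  0.001]
 [-0.    -0.001 -1.   ]] [-0.08880329  0.63620056 -0.03883353]
```

View pics/w1.png

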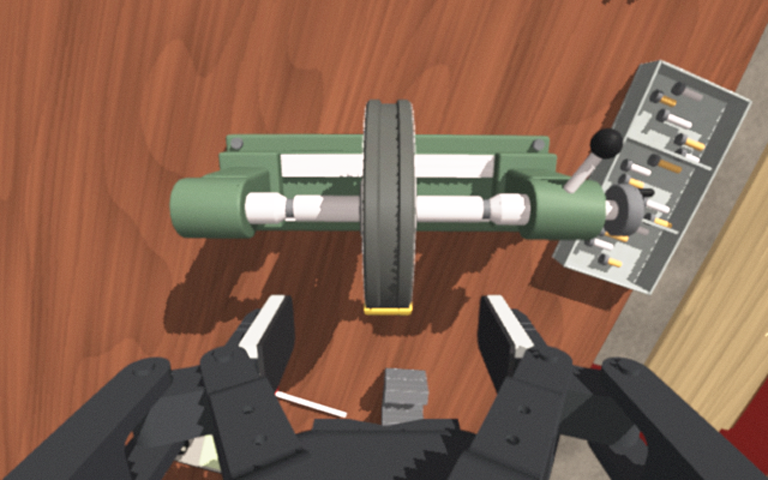

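The wheel is turning by itself: the yellow stripe went from just left of top to the wheel's -y side, and sits at (388,309) in this picture. I'll track its angle.

```bash
cat >> h.py <<'E'
HUB=np.array([0.600,-0.0395,0.15]); YAW=np.radians(18.5)
RH=np.array([[np.cos(YAW),-np.sin(YAW),0],[np.sin(YAW),np.cos(YAW),0],[0,0,1]])
def stripe(d):
    hsv=cv2.cvtColor(d["img"],cv2.COLOR_RGB2HSV)
    y=cv2.inRange(hsv,(22,130,90),(36,255,255)); out=[]
    for v,u in np.argwhere(y):
        c,r=ray(d,float(u),float(v)); c=RH.T@(c-HUB); r=RH.T@r
        a=r[1]**2+r[2]**2; b=c[1]*r[1]+c[2]*r[2]; e=c[1]**2+c[2]**2-.085**2; D=b*b-a*e
        if D<0: D=0 if D>-2e-3*a*abs(e) else None
        if D is None: continue
        t=(-b-np.sqrt(D))/a; p=c+t*r
        if abs(p[0])<.022: out.append((np.degrees(np.arctan2(-p[1],p[2])),p[0]*1000))
    o=np.array(out)
    return None if len(o)<2 else (len(o),np.median(o[:,0]).round(1),np.median(o[:,1]).round(1))
def see():
    for n in ["top","scene","wrist"]: print(n,stripe(ctrl.get_image(n)))
E
python3 - <<'E'
from h import *
see(); see(); o=ctrl.get_obs(); print(o["t"])
for n in ["top","scene"]:
  d=cv2.imread(f"pics/{n}0.png")[:,:,::-1].copy(); e=ctrl.get_image(n); e["img"]=d; print("t0",n,stripe(e))
E
```

```text
top (3, np.float64(48.6), np.float64(3.1))
scene (22, np.float64(47.8), np.float64(2.5))
wrist (63, np.float64(45.3), np.float64(-2.4))
top (2, np.float64(50.4), np.float64(11.0))
scene (21, np.float64(49.5), np.float64(3.6))
wrist (87, np.float64(45.7), np.float64(0.3))
2.65
t0 top (53, np.float64(-18.0), np.float64(-5.2))
t0 scene (55, np.float64(-20.7), np.float64(0.8))
```

```bash
python3 -m handwheel '{"offset":[[0,0,0],[0,0,0],[0,0,0],[0,0,0],[0,0,0],[0,0,0],[0,0,0],[0,0,0],[0,0,0],[0,0,0]],"roll":[0,0,0,0,0,0,0,0,0,0]}' >/dev/null; python3 -c "
from h import *
see()"; python3 -m handwheel '{"offset":[[0,0,0],[0,0,0],[0,0,0],[0,0,0],[0,0,0],[0,0,0],[0,0,0],[0,0,0],[0,0,0],[0,0,0]],"roll":[0,0,0,0,0,0,0,0,0,0]}' >/dev/null;  python3 -c "
from h import *
see(); print(ctrl.get_obs()['t']); d=ctrl.get_image('wrist'); crop(d,0,640,0,400,1.2,'w2.png');d=ctrl.get_image('scene'); crop(d,250,380,140,290,4,'s2.png')"
```

```text
top None
scene (4, np.float64(55.9), np.float64(13.5))
wrist (12, np.float64(47.6), np.float64(15.3))
top None
scene (4, np.float64(55.6), np.float64(13.0))
wrist (11, np.float64(47.6), np.float64(11.5))
5.05
```

View pics/s2.png

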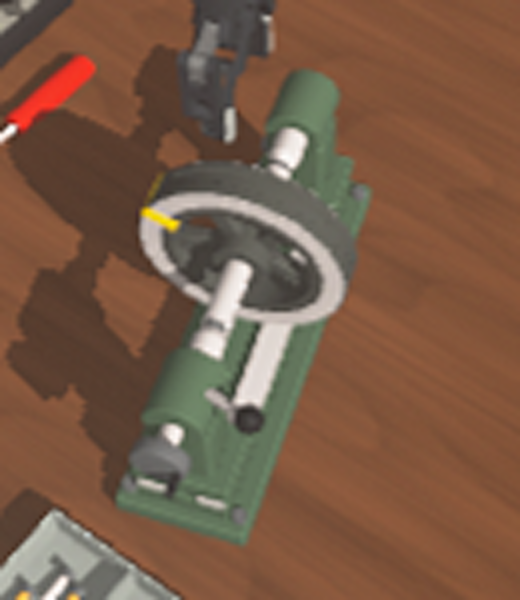

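View pics/w2.png

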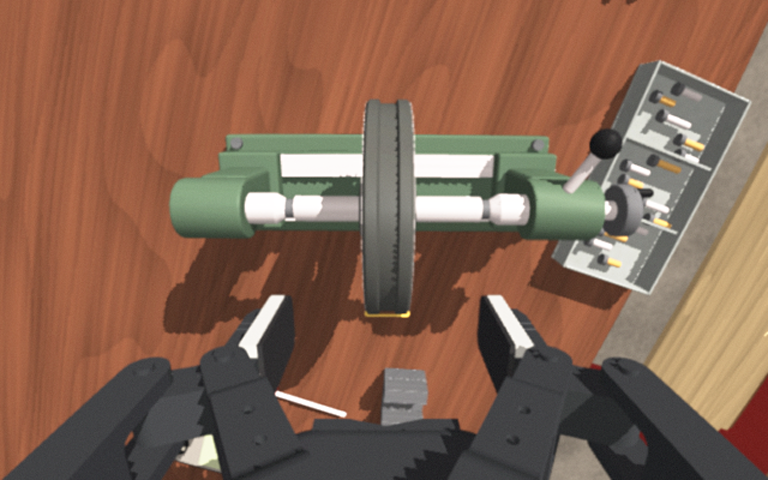

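```bash
cat >> h.py <<'E'
def face(d,verbose=False):
    hsv=cv2.cvtColor(d["img"],cv2.COLOR_RGB2HSV)
    y=cv2.inRange(hsv,(20,90,70),(38,255,255)); out=[]
    for v,u in np.argwhere(y):
        if not(280<u<345 and 170<v<240): continue
        c,r=ray(d,float(u),float(v)); c=RH.T@(c-HUB); r=RH.T@r
        p=c+r*(.016-c[0])/r[0]; R=np.hypot(p[1],p[2])
        if .054<R<.087: out.append((p[1],p[2]))
    if len(out)<2: return None
    o=np.array(out); m=o.mean(0); return len(o),np.degrees(np.arctan2(-m[0],m[1])).round(1),(np.hypot(*m)*1000).round(1)
E
python3 - <<'E'
from h import *
d=ctrl.get_image("scene"); print(face(d))
e=dict(d); e["img"]=cv2.imread("pics/scene0.png")[:,:,::-1].copy(); print(face(e))
# check hub: bright face ring ellipse
g=d["img"].astype(int); hsv=cv2.cvtColor(d["img"],cv2.COLOR_RGB2HSV)
for th in range(0,360,45):
  t=np.radians(th); P=[HUB+RH@[.016,-r*np.sin(t),r*np.cos(t)] for r in (.057,.085)]; print(th,proj(d,P).round(1).tolist())
i=d["img"].copy(); i=cv2.resize(i[150:250,260:360],None,fx=6,fy=6)
for r in (.057,.085):
  P=np.array([HUB+RH@[.016,-r*np.sin(t),r*np.cos(t)] for t in np.linspace(0,6.28,60)])
  cv2.polylines(i,[((proj(d,P)-[259.5,149.5])*6).astype(np.int32)],True,(255,0,0))
cv2.imwrite("pics/ov.png",i[:,:,::-1])
E
```

```text
(34, np.float64(61.1), np.float64(70.1))
(30, np.float64(-21.0), np.float64(71.1))
0 [[308.5, 194.7], [308.2, 189.2]]
45 [[296.1, 194.7], [289.5, 189.2]]
90 [[291.8, 200.8], [283.4, 198.6]]
135 [[297.6, 209.2], [292.2, 211.0]]
180 [[309.7, 215.2], [309.9, 219.8]]
225 [[321.6, 215.7], [327.5, 220.6]]
270 [[326.7, 210.1], [335.5, 212.4]]
315 [[321.5, 201.3], [327.9, 199.2]]
```

View pics/ov.png

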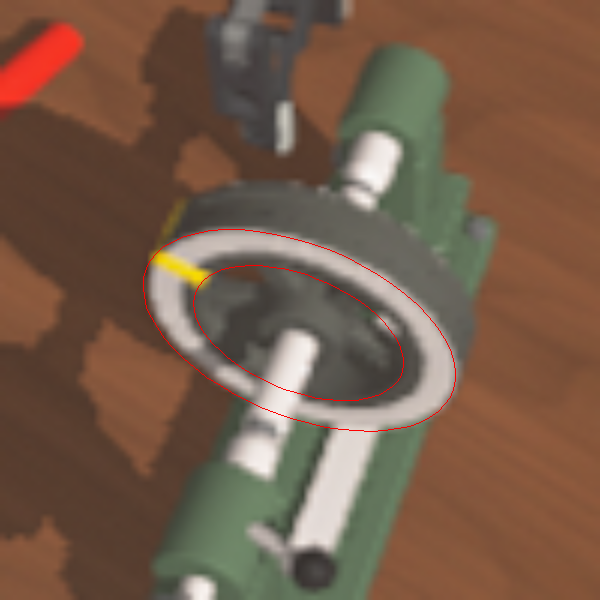

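The overlay matches: yellow spans (155,258)–(208,280) on the face and the rim ellipse fits. The wheel rests at about +61° after rolling in the + direction. Next I'll pinch on the +y side, carry it about +116° over the top, release, and let it roll back from the other side.

```bash
cat >> h.py <<'E'
def arc(f0,f1,n=10,r=.072):
    P=lambda f:RH@[0,-r*np.sin(np.radians(f)),r*np.cos(np.radians(f))]
    print([[round(float(x),2) for x in (P(f0+(f1-f0)*(i+1)/n)-P(f0))/.04] for i in range(n)])
E
python3 -c "
from h import *
arc(-58,0);arc(0,58)"
python3 -m handwheel '{"offset":[[-0.15,0.45,-0.2],[-0.35,1.0,-0.6],[-0.49,1.45,-1.2],[-0.49,1.45,-1.8],[-0.49,1.45,-2.4],[-0.49,1.45,-2.9],[-0.49,1.45,-3.3],[-0.49,1.45,-3.6],[-0.49,1.45,-3.85],[-0.49,1.45,-3.85]],"roll":[0,0,0,0,0,0,0,0,0,0]}' 70 40
python3 -c "
from h import *
d=ctrl.get_image('scene');print(face(d)); crop(d,250,380,100,250,4,'s3.png')"
```

```text
[[0.03, -0.1, 0.15], [0.07, -0.21, 0.29], [0.11, -0.34, 0.41], [0.16, -0.47, 0.52], [0.21, -0.62, 0.62], [0.26, -0.78, 0.7], [0.31, -0.94, 0.76], [0.37, -1.1, 0.81], [0.43, -1.28, 0.84], [0.48, -1.45, 0.85]]
[[0.06, -0.17, -0.01], [0.11, -0.34, -0.04], [0.17, -0.51, -0.08], [0.22, -0.67, -0.15], [0.28, -0.83, -0.23], [0.33, -0.97, -0.32], [0.37, -1.11, -0.43], [0.41, -1.24, -0.56], [0.45, -1.35, -0.7], [0.48, -1.45, -0.85]]
t: 6.2
tool_pos: [0.5794, 0.0179, 0.1678]
tool_rot: [-3.1, -0.508, 0.004]
contact_force: [0.1, 0.7, -0.6]
opening: 0.0702
(34, np.float64(61.1), np.float64(70.1))
```

View pics/s3.png

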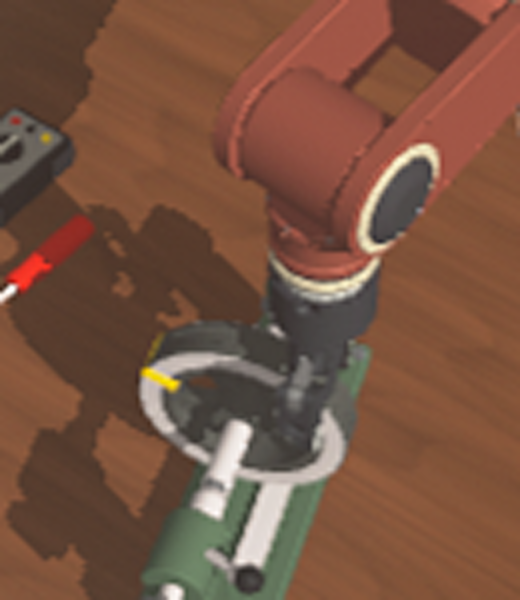

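The fingers straddle the rim's right part at (310,400) and the stripe is unchanged at 61°. Closing now.

```bash
python3 -m handwheel '{"offset":[[0,0,0],[0,0,0],[0,0,0],[0,0,0],[0,0,0],[0,0,0],[0,0,0],[0,0,0],[0,0,0],[0,0,0]],"roll":[0,0,0,0,0,0,0,0,0,0]}' 0 40
python3 -c "
from h import *
print(face(ctrl.get_image('scene')))"
```

```text
t: 7.25
tool_pos: [0.5818, 0.0179, 0.1708]
tool_rot: [3.1, 0.507, 0.007]
contact_force: [5.4, 1.3, 0.7]
opening: 0.0317
(34, np.float64(61.1), np.float64(70.1))
```

```bash
python3 -m handwheel '{"offset":[[0.03,-0.1,0.15],[0.07,-0.21,0.29],[0.11,-0.34,0.41],[0.16,-0.47,0.52],[0.21,-0.62,0.62],[0.26,-0.78,0.7],[0.31,-0.94,0.76],[0.37,-1.1,0.81],[0.43,-1.28,0.84],[0.48,-1.45,0.85]],"roll":[0,0,0,0,0,0,0,0,0,0]}'
python3 -c "
from h import *
d=ctrl.get_image('scene');print(face(d)); crop(d,250,380,100,250,4,'s4.png')"
```

```text
t: 8.3
tool_pos: [0.5999, -0.037, 0.2018]
tool_rot: [-3.092, -0.507, -0.004]
contact_force: [6.6, 10.6, -7.1]
opening: 0.0313
(27, np.float64(113.5), np.float64(68.4))
```

View pics/s4.png

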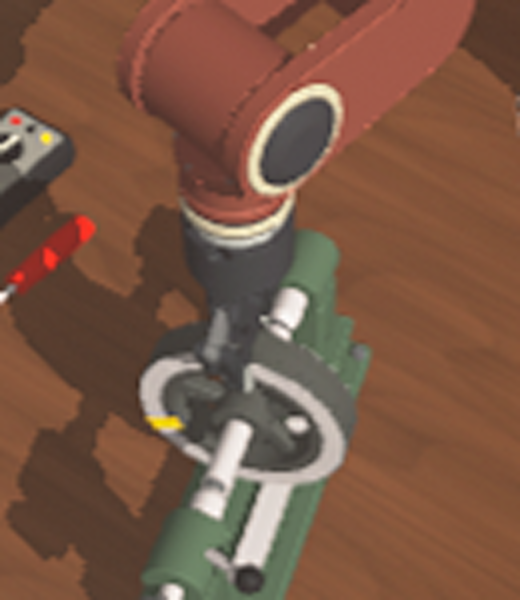

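The pinch is at the top near (230,350), the stripe is at (165,422), and the wheel followed to 113°. Carrying on.

```bash
python3 -m handwheel '{"offset":[[0.06,-0.17,-0.01],[0.11,-0.34,-0.04],[0.17,-0.51,-0.08],[0.22,-0.67,-0.15],[0.28,-0.83,-0.23],[0.33,-0.97,-0.32],[0.37,-1.11,-0.43],[0.41,-1.24,-0.56],[0.45,-1.35,-0.7],[0.48,-1.45,-0.85]],"roll":[0,0,0,0,0,0,0,0,0,0]}'
python3 -c "
from h import *
d=ctrl.get_image('scene');print(face(d)); crop(d,250,380,100,250,4,'s5.png')"
```

```text
t: 9.35
tool_pos: [0.6196, -0.0966, 0.1718]
tool_rot: [-3.097, -0.507, -0.005]
contact_force: [-0.0, 7.2, 8.2]
opening: 0.0314
None
```

View pics/s5.png

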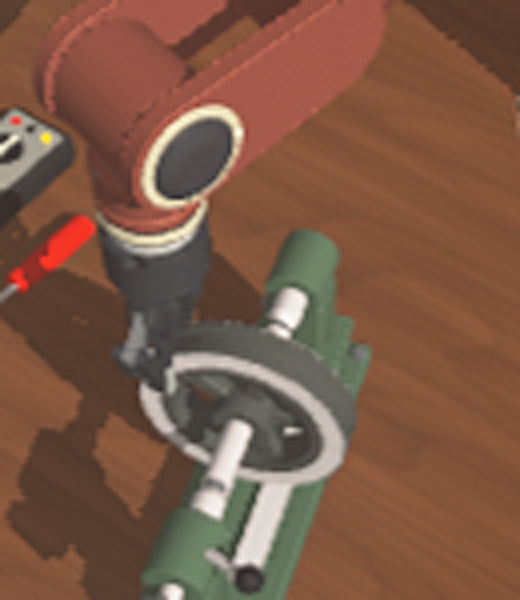

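```bash
python3 -m handwheel '{"offset":[[0,0,0],[0,0,0],[0,0,0],[0,0,0],[0,0,0],[0,0,0],[0,0,0],[0,0,0],[0,0,0],[0,0,0]],"roll":[0,0,0,0,0,0,0,0,0,0]}' 75 40
python3 -c "
from h import *
d=ctrl.get_image('scene');print(face(d))"
python3 -m handwheel '{"offset":[[0,0,0],[0,0,0],[0,0,0],[0,0,0],[0,0,0],[0,0,0],[0,0,0],[0,0,0],[0,0,0],[0,0,0]],"roll":[0,0,0,0,0,0,0,0,0,0]}' 
python3 -c "
from h import *
d=ctrl.get_image('scene');print(face(d)); crop(d,250,380,100,250,4,'s6.png')"
```

```text
t: 10.4
tool_pos: [0.6186, -0.0983, 0.1693]
tool_rot: [3.1, 0.508, -0.0]
contact_force: [-0.3, -0.4, -0.6]
opening: 0.0752
(19, np.float64(149.5), np.float64(69.6))
t: 11.45
tool_pos: [0.6185, -0.0983, 0.1693]
tool_rot: [-3.1, -0.508, 0.0]
contact_force: [-0.7, 0.3, 0.9]
opening: 0.0747
(24, np.float64(142.4), np.float64(69.6))
```

View pics/s6.png

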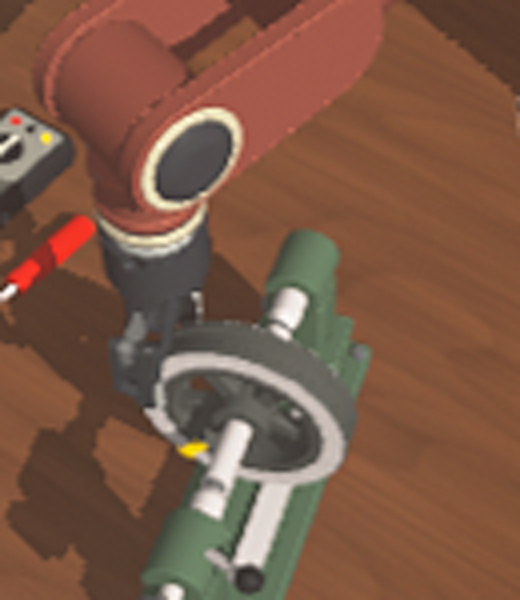

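```bash
python3 -m handwheel '{"offset":[[0,0,0],[0,0,0],[0,0,0],[0,0,0],[0,0,0],[0,0,0],[0,0,0],[0,0,0],[0,0,0],[0,0,0]],"roll":[0,0,0,0,0,0,0,0,0,0]}' 
python3 -c "
from h import *
d=ctrl.get_image('scene');print(face(d))
o=dict(d); arc(58,0);arc(0,-58)"
```

```text
t: 12.5
tool_pos: [0.6186, -0.0983, 0.1693]
tool_rot: [3.1, 0.508, 0.0]
contact_force: [0.0, -0.3, 0.7]
opening: 0.075
(22, np.float64(142.9), np.float64(68.6))
[[-0.03, 0.1, 0.15], [-0.07, 0.21, 0.29], [-0.11, 0.34, 0.41], [-0.16, 0.47, 0.52], [-0.21, 0.62, 0.62], [-0.26, 0.78, 0.7], [-0.31, 0.94, 0.76], [-0.37, 1.1, 0.81], [-0.43, 1.28, 0.84], [-0.48, 1.45, 0.85]]
[[-0.06, 0.17, -0.01], [-0.11, 0.34, -0.04], [-0.17, 0.51, -0.08], [-0.22, 0.67, -0.15], [-0.28, 0.83, -0.23], [-0.33, 0.97, -0.32], [-0.37, 1.11, -0.43], [-0.41, 1.24, -0.56], [-0.45, 1.35, -0.7], [-0.48, 1.45, -0.85]]
```

It settled at 142.7°, so heavy-down would be about 102°. To check, I'll repeat from the opposite side with a similar start angle.

```bash
python3 -m handwheel '{"offset":[[0,0,0],[0,0,0],[0,0,0],[0,0,0],[0,0,0],[0,0,0],[0,0,0],[0,0,0],[0,0,0],[0,0,0]],"roll":[0,0,0,0,0,0,0,0,0,0]}' 0 40
python3 -m handwheel '{"offset":[[-0.03,0.1,0.15],[-0.07,0.21,0.29],[-0.11,0.34,0.41],[-0.16,0.47,0.52],[-0.21,0.62,0.62],[-0.26,0.78,0.7],[-0.31,0.94,0.76],[-0.37,1.1,0.81],[-0.43,1.28,0.84],[-0.48,1.45,0.85]],"roll":[0,0,0,0,0,0,0,0,0,0]}'
python3 -c "
from h import *
d=ctrl.get_image('scene');print(face(d))"
python3 -m handwheel '{"offset":[[-0.06,0.17,-0.01],[-0.11,0.34,-0.04],[-0.17,0.51,-0.08],[-0.22,0.67,-0.15],[-0.28,0.83,-0.23],[-0.33,0.97,-0.32],[-0.37,1.11,-0.43],[-0.41,1.24,-0.56],[-0.45,1.35,-0.7],[-0.48,1.45,-0.85]],"roll":[0,0,0,0,0,0,0,0,0,0]}'
python3 -c "
from h import *
d=ctrl.get_image('scene');print(face(d)); crop(d,250,380,100,250,4,'s7.png')"
```

```text
t: 13.55
tool_pos: [0.62, -0.0978, 0.1698]
tool_rot: [3.1, 0.508, 0.006]
contact_force: [5.6, 1.7, -1.1]
opening: 0.0315
t: 14.55
tool_pos: [0.6017, -0.0421, 0.2042]
tool_rot: [3.095, 0.505, 0.009]
contact_force: [8.5, -4.7, -2.8]
opening: 0.0316
(26, np.float64(90.1), np.float64(69.0))
t: 15.6
tool_pos: [0.582, 0.0173, 0.1749]
tool_rot: [3.098, 0.507, 0.008]
contact_force: [-6.7, 1.7, 17.8]
opening: 0.0314
(33, np.float64(39.6), np.float64(70.1))
```

View pics/s7.png

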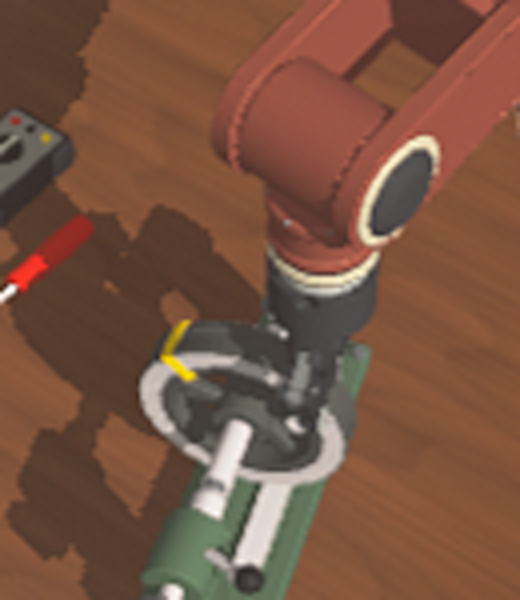

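```bash
python3 -m handwheel '{"offset":[[0,0,0],[0,0,0],[0,0,0],[0,0,0],[0,0,0],[0,0,0],[0,0,0],[0,0,0],[0,0,0],[0,0,0]],"roll":[0,0,0,0,0,0,0,0,0,0]}' 75 40
python3 -c "
from h import *
d=ctrl.get_image('scene');print(face(d))"
python3 -m handwheel '{"offset":[[0,0,0],[0,0,0],[0,0,0],[0,0,0],[0,0,0],[0,0,0],[0,0,0],[0,0,0],[0,0,0],[0,0,0]],"roll":[0,0,0,0,0,0,0,0,0,0]}' 
python3 -c "
from h import *
d=ctrl.get_image('scene');print(face(d))"
python3 -m handwheel '{"offset":[[0,0,0],[0,0,0],[0,0,0],[0,0,0],[0,0,0],[0,0,0],[0,0,0],[0,0,0],[0,0,0],[0,0,0]],"roll":[0,0,0,0,0,0,0,0,0,0]}' 
python3 -c "
from h import *
d=ctrl.get_image('scene');print(face(d)); crop(d,250,380,100,250,4,'s8.png')"
```

```text
t: 16.65
tool_pos: [0.5802, 0.0177, 0.1693]
tool_rot: [-3.1, -0.508, -0.0]
contact_force: [-0.6, 0.1, -1.3]
opening: 0.0751
(35, np.float64(53.8), np.float64(69.7))
t: 17.7
tool_pos: [0.5802, 0.0177, 0.1693]
tool_rot: [3.1, 0.508, -0.0]
contact_force: [0.2, -0.9, -0.4]
opening: 0.0748
(34, np.float64(60.6), np.float64(70.2))
t: 18.75
tool_pos: [0.5801, 0.0177, 0.1693]
tool_rot: [3.1, 0.508, -0.0]
contact_force: [-1.1, -0.9, 0.7]
opening: 0.0751
(34, np.float64(61.1), np.float64(70.1))
```

View pics/s8.png

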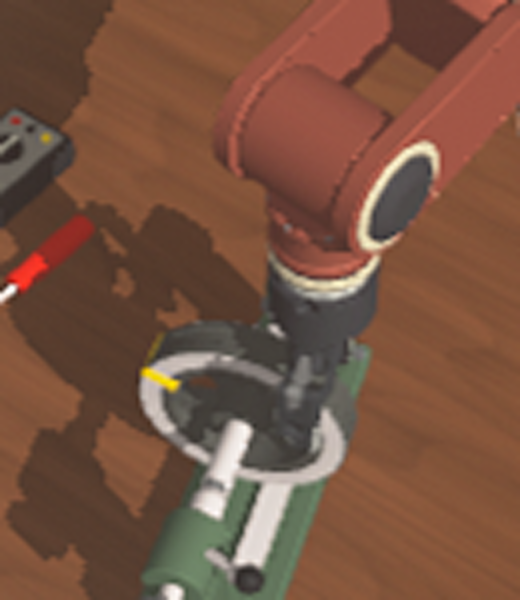

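The stick points repeat at 61.1° and 142.7°, so heavy-down is at 101.9°. I'll shift the open fingers along the rim to just past the top and pinch there, so the wheel ends held on the -y side with the top clear for marking.

```bash
python3 -c "
from h import *
arc(-58,12);arc(12,54)"
```

```text
[[0.04, -0.12, 0.18], [0.09, -0.26, 0.34], [0.14, -0.42, 0.48], [0.2, -0.59, 0.6], [0.26, -0.78, 0.7], [0.33, -0.98, 0.78], [0.4, -1.18, 0.82], [0.46, -1.39, 0.85], [0.53, -1.6, 0.84], [0.6, -1.8, 0.81]]
[[0.04, -0.12, -0.03], [0.08, -0.24, -0.07], [0.12, -0.36, -0.12], [0.16, -0.47, -0.18], [0.19, -0.57, -0.25], [0.23, -0.68, -0.33], [0.26, -0.77, -0.41], [0.29, -0.86, -0.5], [0.32, -0.95, -0.6], [0.34, -1.03, -0.7]]
```

```bash
python3 -m handwheel '{"offset":[[0.04,-0.12,0.18],[0.09,-0.26,0.34],[0.14,-0.42,0.48],[0.2,-0.59,0.6],[0.26,-0.78,0.7],[0.33,-0.98,0.78],[0.4,-1.18,0.82],[0.46,-1.39,0.85],[0.53,-1.6,0.84],[0.6,-1.8,0.81]],"roll":[0,0,0,0,0,0,0,0,0,0]}'
python3 -m handwheel '{"offset":[[0,0,0],[0,0,0],[0,0,0],[0,0,0],[0,0,0],[0,0,0],[0,0,0],[0,0,0],[0,0,0],[0,0,0]],"roll":[0,0,0,0,0,0,0,0,0,0]}' 0 40
python3 -c "
from h import *
d=ctrl.get_image('scene');print(face(d))"
python3 -m handwheel '{"offset":[[0.04,-0.12,-0.03],[0.08,-0.24,-0.07],[0.12,-0.36,-0.12],[0.16,-0.47,-0.18],[0.19,-0.57,-0.25],[0.23,-0.68,-0.33],[0.26,-0.77,-0.41],[0.29,-0.86,-0.5],[0.32,-0.95,-0.6],[0.34,-1.03,-0.7]],"roll":[0,0,0,0,0,0,0,0,0,0]}'
python3 -c "
from h import *
d=ctrl.get_image('scene');print(face(d)); crop(d,250,380,100,250,4,'s9.png')"
```

```text
t: 19.8
tool_pos: [0.6043, -0.0551, 0.2015]
tool_rot: [-3.1, -0.507, 0.0]
contact_force: [0.6, -0.3, -0.1]
opening: 0.0749
t: 20.8
tool_pos: [0.6054, -0.0537, 0.202]
tool_rot: [3.1, 0.508, 0.006]
contact_force: [7.6, 1.2, -2.4]
opening: 0.0312
(33, np.float64(60.8), np.float64(69.8))
t: 21.85
tool_pos: [0.6187, -0.0937, 0.1759]
tool_rot: [-3.097, -0.508, -0.005]
contact_force: [0.7, 5.3, 6.1]
opening: 0.0312
(26, np.float64(98.6), np.float64(68.4))
```

View pics/s9.png

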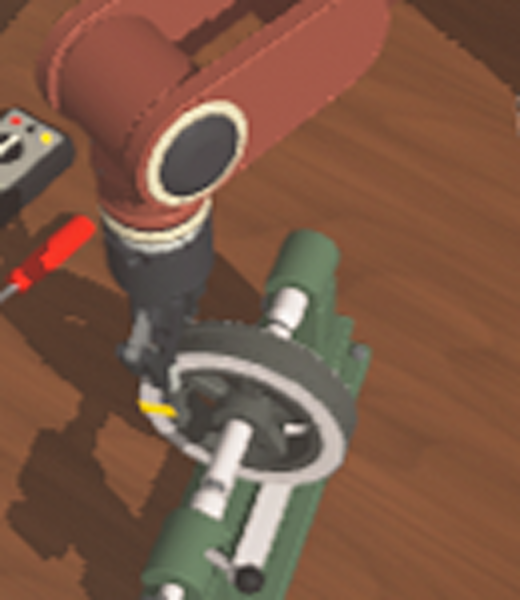

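The stripe is at (157,408), i.e. 98.6°, about 3° short. Nudging it.

```bash
python3 -m handwheel '{"offset":[[0,-0.02,-0.03],[0.01,-0.04,-0.06],[0.02,-0.05,-0.08],[0.02,-0.05,-0.08],[0.02,-0.05,-0.08],[0.02,-0.05,-0.08],[0.02,-0.05,-0.08],[0.02,-0.05,-0.08],[0.02,-0.05,-0.08],[0.02,-0.05,-0.08]],"roll":[0,0,0,0,0,0,0,0,0,0]}'
python3 -c "
from h import *
d=ctrl.get_image('scene');print(face(d));print(face(ctrl.get_image('scene')))"
```

```text
t: 22.9
tool_pos: [0.6195, -0.0961, 0.1727]
tool_rot: [-3.098, -0.508, -0.005]
contact_force: [-0.0, 3.5, 6.8]
opening: 0.0318
(23, np.float64(100.8), np.float64(68.9))
(24, np.float64(100.5), np.float64(69.3))
```

```bash
python3 -m handwheel '{"offset":[[0,-0.01,-0.02],[0.01,-0.02,-0.04],[0.01,-0.02,-0.04],[0.01,-0.02,-0.04],[0.01,-0.02,-0.04],[0.01,-0.02,-0.04],[0.01,-0.02,-0.04],[0.01,-0.02,-0.04],[0.01,-0.02,-0.04],[0.01,-0.02,-0.04]],"roll":[0,0,0,0,0,0,0,0,0,0]}'
python3 -m handwheel '{"offset":[[0,0,0],[0,0,0],[0,0,0],[0,0,0],[0,0,0],[0,0,0],[0,0,0],[0,0,0],[0,0,0],[0,0,0]],"roll":[0,0,0,0,0,0,0,0,0,0]}'
python3 -c "
from h import *
for _ in range(3): print(face(ctrl.get_image('scene')))
d=ctrl.get_image('scene'); i=cv2.resize(d['img'][150:250,260:360],None,fx=6,fy=6)
for a in (90,102,114):
  t=np.radians(a);P=np.array([HUB+RH@[.016,-r*np.sin(t),r*np.cos(t)] for r in (.03,.1)]); cv2.polylines(i,[((proj(d,P)-[259.5,149.5])*6).astype(np.int32)],False,(255,0,0))
cv2.imwrite('pics/s10.png',i[:,:,::-1]); d=ctrl.get_image('scene'); cv2.imwrite('pics/s11.png',d['img'][:,:,::-1])"
```

```text
t: 24.0
tool_pos: [0.6198, -0.0972, 0.1711]
tool_rot: [-3.099, -0.508, -0.004]
contact_force: [0.4, 2.3, 5.5]
opening: 0.0315
t: 25.0
tool_pos: [0.6199, -0.0972, 0.1711]
tool_rot: [-3.099, -0.508, -0.004]
contact_force: [-0.1, 2.6, 6.9]
opening: 0.0315
(28, np.float64(103.9), np.float64(69.1))
(28, np.float64(103.9), np.float64(69.1))
(28, np.float64(103.9), np.float64(69.1))
```

View pics/s10.png

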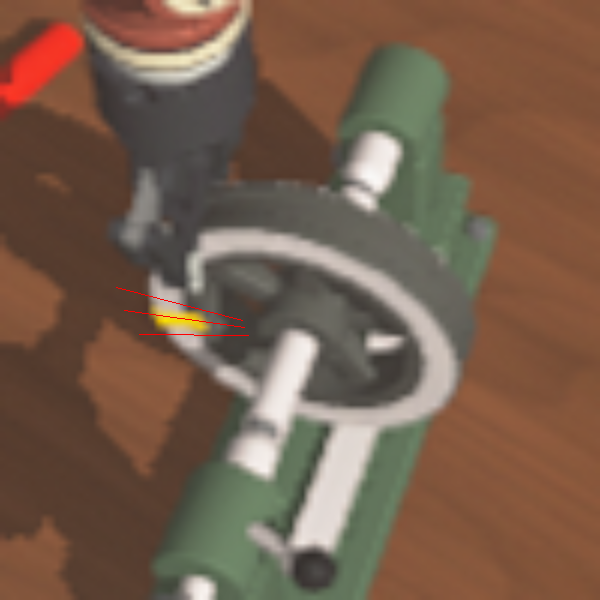

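View pics/s11.png

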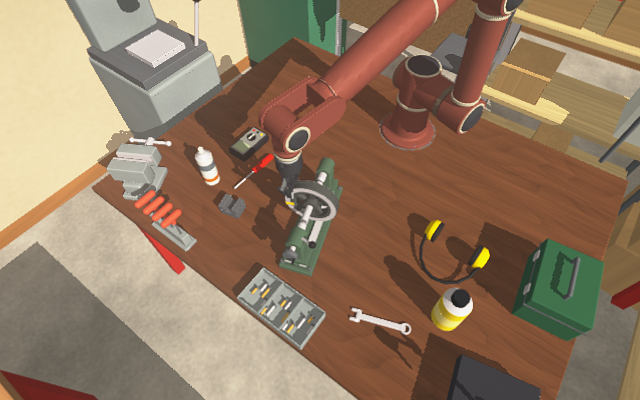

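The stripe lies at (182,320), 103.9°, within 2° of the 101.9° target. Three readings in a row are identical. Other bench items look where they were. Handing in.

```bash
python3 -c "
from h import *
print(ctrl.finish_job())"
```

```text
the job is handed in; nothing more can be done
None
```

The heavy side is straight down to within about 2°, and the job is handed in at about 25 s. The gripper is still pinching the rim at 40 N on the -y side, about 55° off the top, so the light side at the top is clear to mark.

**Finding the heavy side:** I let the wheel roll down from both sides and took the midpoint of where it stuck. Released on one side it stopped with the stripe at 61.1°, and a second run on that side gave 61.1° again. From the other side it stopped at 142.7°, which I measured once. The midpoint puts the heavy side down with the stripe at 101.9°. The wheel was already rolling by itself when the job started, so the first 61.1° is from that roll rather than from my release.

**Last checks:**
- **Angle:** The stripe read 103.9° in three identical pictures, so the wheel is motionless. That is 2.0° past my estimate; I left it because it is about what I can read from the pixels.
- **Grip and forces:** The fingers are 31.5 mm apart on the 32 mm rim, and the contact force is about 7 N.
- **Rest of the bench:** By eye in the last picture, nothing else had moved.

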